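# Secure a mallet head in the drilling jig

### The job

Push the mallet head along its channel with a fingertip until it sits fully home against the end stop of the drilling jig. Then push the side of the wooden hold-down arm with one finger and turn it across the mallet head until its pointed end points at the steel pin on the other side of the channel. Do not pick anything up, and leave the other things on the bench where they are.

Things in the scene. Friction and masses are not known exactly. Their poses are not given: they have to be found in the camera images.
- jig: drilling jig, fixed: plywood board 18 mm thick, x -90 to +100, y -135 to +105 mm, with a channel, end stop, pivot post and pin. Origin on the bench, on the channel's centre line; x across the channel, y along it to the stop, z up. Channel 43 mm wide, floor z = 18 mm, open at its -y end; rails beside it (y -130 to +75 mm) reach z = 30 mm, on the pin's side 55 mm wide, on the pivot's side 17 mm
- stop (a point): middle of the face of the end stop that looks down the channel (to the jig's -y), at jig (0, 75, 33) mm. The stop is a wooden bar 25 mm thick along the channel, 28 mm high above the board (top at z = 46 mm), x from -77 to +43 mm
- head: loose mallet head in the channel: brown wooden block 40 wide, 120 long (its y, towards the stop), 30 mm high, 0.11 to 0.22 kg, pencil cross on top. Origin at the centre of its underside, on the channel floor; its top is 48 mm above the bench. It starts 35 to 60 mm short of the stop; home, its front end touches the stop and its middle lies on the line from pivot to pin
- head_front (a point): centre of the mallet head's end face nearest the stop, 15 mm above its underside
- head_back (a point): centre of the mallet head's other end face (the one to push), 15 mm above its underside
- pivot (a point): on the vertical axis of the hold-down arm, at half the arm's height (63 mm above the bench), at jig (58, 15) mm. Round steel post of 32 mm diameter below the arm; steel bolt head on top, up to 81 mm above the bench
- pin (a point): top of the steel pin (16 mm diameter, 10 mm high) that stands on the rail opposite the pivot, 40 mm above the bench, at jig (-60, 15) mm
- holddown_point (a point): pointed end of the hold-down arm, 100 mm from the pivot axis, at half the arm's height. The arm is a level dark wooden bar 24 mm wide, straight upright sides from 18 mm behind the pivot to 88 mm ahead of it; it spans 53 to 73 mm above the bench, passing 5 mm over the mallet head. Pointing at the pin, it ends 18 mm short of the pin's axis
- holddown (a joint): turn of the arm about its upright pivot, rad, counter-clockwise from above. 0 and 6.283 both: it points straight at the pin (jig's -x, square across the channel); 1.57: to the jig's -y; 3.14: away from the channel; 4.71: to the jig's +y. Starts within 1.7 to 4.58, can turn from -1.0 to 7.28, needs about 0.12 N m (1.6 N at 75 mm) either way, stays where it is left
- pestle: turned wooden pestle standing upright beyond the stop, on the pivot's side, 142 mm high, up to 52 mm diameter; origin under its centre. Not to be disturbed
- cup: drinking glass, 85 mm high, 72 mm diameter, standing beyond the stop; origin under its centre. Not to be disturbed
- mallet: finished wooden mallet lying on the bench, head 50 x 110 x 50 mm, handle 24 mm thick reaching 204 mm to its +x; origin under the head's centre. Not to be disturbed
Not all that is in view belongs to the job. Of the things shaped like the head, the brown one is meant.

How it is judged:
By the outcome, as a careful person would: the job done as asked, in the order asked, and still so for the second after the job is handed in, with the robot touching nothing.
It also fails if it takes over 54 s, if anything falls off the work surface, if the arm or the gripper's body presses on something with over 40 N, if the wrist force passes 120 N, or if a joint passes its speed limit or range.

### The arm

A 6-joint arm with a two-finger parallel gripper is mounted at the origin on the work surface. World frame = base frame: x ahead of the robot, y to its left, z up, the work surface at z = 0. Lengths are in m, angles in rad, forces in N, time in s.
With the tool pointing down it reaches from about 0.375 to 0.975 m from the base axis. Payload 3.8 kg.
Tool frame: the origin (TCP) lies midway between the tips of the shut fingers; the grasp point (between the pads) lies 19 mm behind it; z points along the fingers, y is the line along which they close (so a half turn about z gives the same grasp; the last joint's range is limited). The gripper opens to 85 mm and grips with 20 to 120 N. Pads are 22 mm wide; open, the fingers measure 114 mm over their backs; the gripper's body (76 mm by 85 mm) begins 54 mm behind the grasp point. The pads swing forward as they close: fully open they stand 13 mm farther back than shut.
Start: joints at [1.071, 0.264, 1.604, -0, 1.274, -0.037], TCP at [0.301, 0.604, 0.193] pointing down, gripper open.
Joint ranges: [-2.63, 2.63], [-0.94, 2.18], [0.31, 2.57], [-1.31, 4.45], [0, 2.66], [-2.55, 2.55]. Speed limits (rad/s): [2.57, 2.57, 3.14, 3.14, 3.14, 3.14].

### API

Orientations are given as a rotation vector (axis times angle).
In Python, from workcell import bot gives the robot as it stands.
- The arm moves only by the tool step_arm, never from a script. Its argument "motion" is a list of rows, each a list of 5 numbers: the finger opening in cm, from 0 to 8.54, then the shift along the tool's x, y, z in cm, then the turn about the tool's z in degrees. In form: [[claw, dx, dy, dz, twist], ...]. A call has 1 to 20 rows; each row is the pose to reach, as a shift and turn from the pose commanded when the call began, along the tool's axes at that moment; what a row does not reach only later rows make up. A row lasts 1/10 s, in which the tool goes at most 50 mm and 8.59 degrees, less where a joint would pass 70% of its speed; a pose out of reach is approached as far as the arm can. A call with a gripper value outside its range is refused whole. The fingers move at their own pace and stop on an object; "force" is the grip in N (left out, the last holds). Time passes only in rows, so rows that repeat a pose let the fingers close. It gives the time, the measured TCP pose, the force, the opening and the grip force at its end, in the units of the state.
- bot.read_state(): the state, without advancing time (a new reading comes with each control period).
- bot.read_camera(name): name is "side" or "top" or "wrist"; returns (picture, depth): 384x512x3 uint8, red, green, blue; 384x512 float32, m along the optical axis (not along the pixel's ray), 0 where there is no reading.
- bot.calibration(name): a dict with "mtx" (3x3 intrinsics, pixels), "k1" (the pictures are not rectified: a ray, as slopes to the right and down, at radius r is drawn at 1 + k1 r^2 times it, then the intrinsics apply), "origin" and "orientation" of the camera in the world; the wrist camera has in their place "T_tool_cam" (4x4, takes a point from camera to tool coordinates, whose origin is the TCP and whose axes are the flange's). Camera axes: x right, y up, looking along -z (the intrinsics and any distortion apply to the point x, -y, -z); pixel columns grow to the right and rows downward; lengths in m; the calibration is good to about 2 mm. A picture is of the moment at which its call begins: read the wrist's pose just before it. calibration takes no time and is no camera call.
- bot.finish_job(): hands the job in; it is judged then, once.
The state is a dict: "time": time; "q": joint angles; "joint_vel": joint speeds; "joint_torque": joint torques, N m; "tool_pos": TCP position; "tcp_rot": TCP orientation; "wrist_force": force on the tool from outside, world axes, zero at the start; "torque": the same for the moment, N m; "width": opening from 0.0 (shut) to 1.0 (fully open); "grip_force": force on a finger pad.
Only numpy, scipy, OpenCV 4.12 (cv2) and the standard library are available. Lean on these libraries where they do the work, as an engineer would, in place of code of your own. Each camera call takes 0.05 s, during which the arm holds its last target. There are 200 camera calls.

## Working session

There is one attempt and no reset: what is moved stays moved. The work goes in short steps, Python scripts to look and compute and a tool call to move; the robot and the scene stay as the last step left them, time stands still between calls to the robot, and variables do not carry over. Pictures are saved under pics/ and viewed, at most 10 in all, crops included, and the job is handed in when it is done.

Besides the shell and the picture viewer there is one more tool, called after "Emit:" by a JSON object that holds its "method" and its "body", one argument or row to a line. step_arm: Moves the arm, as the interface text tells. Its arguments: {"type":"object","properties":{"motion":{"type":"array","items":{"type":"array","items":{"type":"number"}}},"force":{"type":"number"}},"required":["motion"]}

```bash
mkdir -p pics; cat > h.py <<'E'
import numpy as np,cv2
from scipy.spatial.transform import Rotation as R
from workcell import bot
def cam(name):
    s=bot.read_state(); im,d=bot.read_camera(name); c=bot.calibration(name)
    if 'T_tool_cam' in c:
        T=np.eye(4);T[:3,:3]=R.from_rotvec(s['tcp_rot']).as_matrix();T[:3,3]=s['tool_pos'];T=T@np.array(c['T_tool_cam'])
    else:
        T=np.eye(4);o=np.array(c['orientation'],float)
        T[:3,:3]=o if o.shape==(3,3) else R.from_rotvec(o).as_matrix();T[:3,3]=c['origin']
    return im,d,c,T
def rays(px,c,T):
    px=np.atleast_2d(np.array(px,float));K=np.array(c['mtx'])
    u=np.c_[(px[:,0]-K[0,2])/K[0,0],(px[:,1]-K[1,2])/K[1,1]];v=u.copy()
    for _ in range(8): v=u/(1+c['k1']*(v**2).sum(1,keepdims=True))
    return np.c_[v[:,0],-v[:,1],-np.ones(len(v))]@T[:3,:3].T
def onplane(px,z,c,T):
    r=rays(px,c,T);return T[:3,3]+r*((z-T[2,3])/r[:,2])[:,None]
def cloud(d,c,T):
    h,w=d.shape;g=np.stack(np.meshgrid(np.arange(w),np.arange(h)),-1).reshape(-1,2)
    return (T[:3,3]+rays(g,c,T)*d.reshape(-1,1)).reshape(h,w,3)
E
python3 - <<'E'
from h import *
for n in('top','side'):
    im,d,c,T=cam(n);cv2.imwrite(f'pics/{n}0.png',im[:,:,::-1]);np.savez(f'{n}0.npz',im=im,d=d,T=T);print(n,c,(d>0).mean())
print(bot.read_state())
E
```

```text
top {'mtx': array([[462.97957708,   0.        , 243.59485414],
       [  0.        , 462.97957708, 200.18660704],
       [  0.        ,   0.        ,   1.        ]]), 'k1': -0.05688117529750098, 'origin': array([0.2933518 , 0.02359891, 1.12701634]), 'orientation': array([ 0.17107146, -0.19659326, -1.70506104])} 0.9960225423177084
side {'mtx': array([[388.29172696,   0.        , 253.91436454],
       [  0.        , 388.29172696, 190.34362128],
       [  0.        ,   0.        ,   1.        ]]), 'k1': -0.011114317157207296, 'origin': array([ 0.35219059, -0.69307075,  0.50338509]), 'orientation': array([ 1.01154499, -0.13312055, -0.20828742])} 0.995819091796875
{'time': 0.1, 'q': array([ 1.07112093e+00,  2.64708736e-01,  1.60523285e+00, -3.08362301e-05,
        1.27371446e+00, -3.68996332e-02]), 'joint_vel': array([ 0.00070516, -0.00228941, -0.00319836, -0.00079672,  0.00043807,
        0.00209877]), 'joint_torque': array([ 1.14100261e-03, -5.16706610e+01, -3.68589771e+01, -3.28353656e-05,
        6.19220256e-03,  3.67604298e-05]), 'tool_pos': array([0.30099875, 0.60334415, 0.19176826]), 'tcp_rot': array([-0.72032404, -3.05736324,  0.00313697]), 'wrist_force': array([ 0.59349867, -0.12354328,  0.59713666]), 'torque': array([-0.0048086 ,  0.05467714,  0.05854076]), 'grip_force': 0.0, 'width': 0.996086706798736}
```

View pics/top0.png

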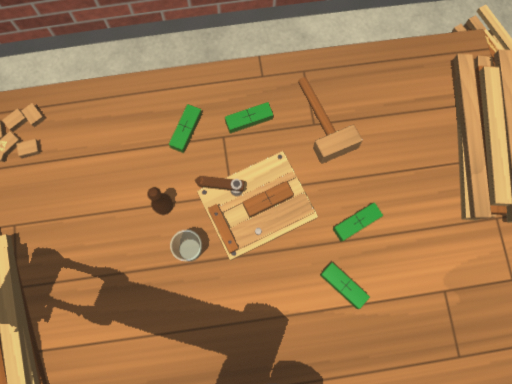

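View pics/side0.png

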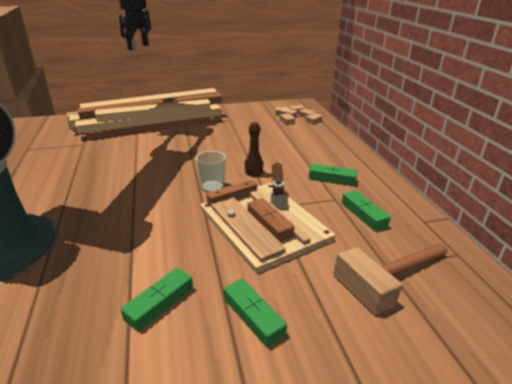

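The top view shows the pivot bolt at (237,186), pin at (258,231), the head spanning (248,208)-(292,190), and the hold-down arm pointing left to (198,181). The pestle is at (162,202) and the cup at (186,245). Next I'll measure.

```bash
python3 - <<'E'
from h import *
a=np.load('top0.npz');c=bot.calibration('top');im=a['im'];d=a['d'];T=a['T']
piv=onplane([237,186],.081,c,T)[0];pin=onplane([258,231],.04,c,T)[0]
print(piv,pin,np.linalg.norm((piv-pin)[:2]))
ex=(piv-pin)[:2];ex/=np.linalg.norm(ex);ey=np.array([-ex[1],ex[0]]);o=(piv+pin)[:2]/2+ex*.001-ey*.015
print('o',o,'yaw',np.degrees(np.arctan2(ex[1],ex[0])))
P=cloud(d,c,T);J=np.stack([(P[...,:2]-o)@ex,(P[...,:2]-o)@ey,P[...,2]],-1)*1000
hsv=cv2.cvtColor(im,cv2.COLOR_RGB2HSV)
x,y,z=J[...,0],J[...,1],J[...,2]
for n,m in (('arm',(z>58)&(z<78)&(np.hypot(x-58,y-15)<110)&(y<110)&(np.hypot(x-58,y-15)>35)),('head',(z>40)&(z<54)&(abs(x)<19)&(y<70)),('stop',(z>38)&(z<53)&(y>70)&(y<110)&(x<40)&(x>-80)),('tall',(z>90)&(z<150)&(y>100)&(y<250)&(abs(x)<150)),('cup',(z>60)&(z<150)&(y>100)&(y<250)&(x<0)&(x>-150)),('pest25',(z>12)&(z<150)&(y>110)&(y<220)&(x>0)&(x<150)&(hsv[...,2]<90))):
    q=J[m]; print(n,m.sum(),*(np.round([np.percentile(q,2,0),q.mean(0),np.percentile(q,98,0)],0).tolist() if len(q) else []))
m=(z>58)&(z<78)&(np.hypot(x-58,y-15)<110)&(y<110)&(np.hypot(x-58,y-15)>35)
v=J[m].mean(0)-[58,15,0];print('arm ang',np.arctan2(v[1],v[0])+np.pi)
cv2.imwrite('pics/z.png',cv2.resize(im[140:280,130:330,::-1],(800,560),interpolation=3))
E
```

```text
[ 5.71737792e-01 -3.09541644e-04  8.10000000e-02] [ 0.46607482 -0.03525695  0.04      ] 0.11129234510129496
o [ 0.52456594 -0.03171051] yaw 18.30133106561131
arm 283 [74.0, 41.0, 61.0] [95.0, 69.0, 72.0] [117.0, 95.0, 77.0]
head 1046 [-17.0, -657.0, 42.0] [0.0, -208.0, 48.0] [18.0, 15.0, 53.0]
stop 499 [-71.0, 76.0, 41.0] [-17.0, 88.0, 46.0] [38.0, 99.0, 50.0]
tall 178 [97.0, 181.0, 91.0] [107.0, 194.0, 130.0] [123.0, 208.0, 144.0]
cup 159 [-53.0, 148.0, 62.0] [-28.0, 185.0, 80.0] [-1.0, 216.0, 87.0]
pest25 356 [87.0, 171.0, 21.0] [101.0, 190.0, 67.0] [122.0, 213.0, 138.0]
arm ang 4.1084961191953955
```

View pics/z.png

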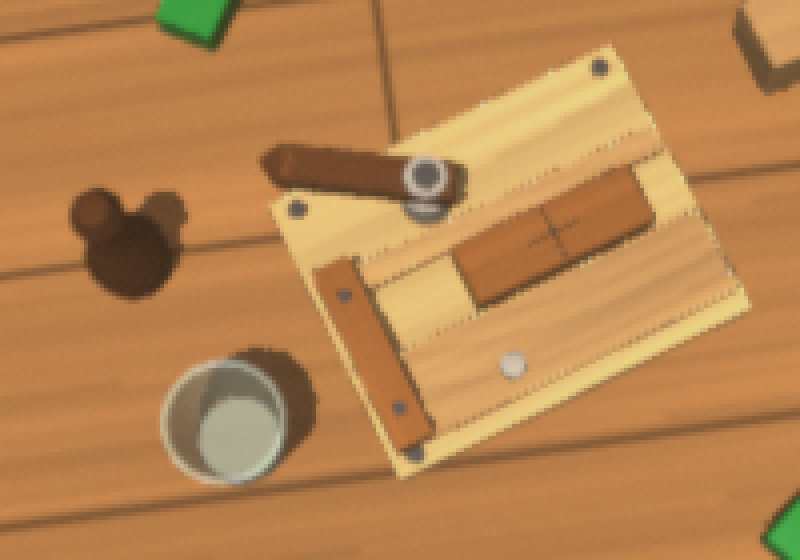

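```bash
cat >> h.py <<'E'
def frame():
    f=np.load('jig.npz');return f['o'],f['ex'],f['ey']
def w(x,y,z): # jig mm -> world
    o,ex,ey=frame();return np.r_[o+(ex*x+ey*y)/1000,z/1000]
def tojig(p):
    o,ex,ey=frame();p=np.atleast_2d(p);return np.c_[(p[:,:2]-o)@ex,(p[:,:2]-o)@ey,p[:,2]]*1000
def shift(x,y,z,s=None):
    s=s or bot.read_state();return np.round(R.from_rotvec(s['tcp_rot']).as_matrix().T@(w(x,y,z)-s['tool_pos'])*100,2)
def info():
    s=bot.read_state();M=R.from_rotvec(s['tcp_rot']).as_matrix();o,ex,ey=frame()
    print('t',s['time'],'jig',tojig(s['tool_pos']).round(1),'toolx in jig deg',np.degrees(np.arctan2(M[:2,0]@ey,M[:2,0]@ex)).round(1),'z',M[:,2].round(3),'F',np.round(s['wrist_force'],1),'q',s['q'].round(2))
    return s
E
python3 - <<'E'
from h import *
a=np.load('top0.npz');c=bot.calibration('top');T=a['T']
f=lambda u,v:[130+u/4-.375,140+v/4-.375]
piv=onplane(f(426,176),.081,c,T)[0];pin=onplane(f(513,365),.04,c,T)[0]
print(piv,pin,np.linalg.norm((piv-pin)[:2]))
ex=(piv-pin)[:2];ex/=np.linalg.norm(ex);ey=np.array([-ex[1],ex[0]]);o=(piv+pin)[:2]/2+ex*.001-ey*.015
np.savez('jig.npz',o=o,ex=ex,ey=ey);print(o,np.degrees(np.arctan2(*ex[::-1])))
print('head',tojig(onplane([f(630,167),f(655,213),f(482,305),f(455,255)],.048,c,T)).round())
print('arm',tojig(onplane([f(262,165)],.063,c,T)).round(), 'stop front',tojig(onplane([f(358,262),f(433,430)],.046,c,T)).round())
print('board',tojig(onplane([f(612,45),f(750,295),f(272,203)],.018,c,T)).round())
info();print(shift(0,-112,140))
E
```

```text
[0.57772377 0.000919   0.081     ] [ 0.46641416 -0.03500778  0.04      ] 0.11696394024611574
[ 0.52762804 -0.03101209] 17.888233473736502
head [[  17. -102.   48.]
 [ -15. -102.   48.]
 [ -20.   16.   48.]
 [  14.   17.   48.]]
arm [[111.  98.  63.]] stop front [[ 36.  71.  46.]
 [-74.  75.  46.]]
board [[  99. -134.   18.]
 [ -82. -137.   18.]
 [ 100.  102.   18.]]
t 0.1 jig [[-20.8 673.3 191.8]] toolx in jig deg 135.6 z [-0.001 -0.002 -1.   ] F [ 0.6 -0.1  0.6] q [ 1.07  0.26  1.61 -0.    1.27 -0.04]
[-56.44 -54.64   5.29]
```

Emit:
{"method": "step_arm", "body": {
  "motion": [
    [0, -57.7, -55.9, 4.3, -44.4],
    [0, -57.7, -55.9, 4.3, -44.4],
    [0, -57.7, -55.9, 4.3, -44.4],
    [0, -57.7, -55.9, 4.3, -44.4],
    [0, -57.7, -55.9, 4.3, -44.4],
    [0, -57.7, -55.9, 4.3, -44.4],
    [0, -57.7, -55.9, 4.3, -44.4],
    [0, -57.7, -55.9, 4.3, -44.4],
    [0, -57.7, -55.9, 4.3, -44.4],
    [0, -57.7, -55.9, 4.3, -44.4],
    [0, -57.7, -55.9, 4.3, -44.4],
    [0, -57.7, -55.9, 4.3, -44.4],
    [0, -57.7, -55.9, 4.3, -44.4],
    [0, -57.7, -55.9, 4.3, -44.4],
    [0, -57.7, -55.9, 4.3, -44.4],
    [0, -57.7, -55.9, 4.3, -44.4],
    [0, -57.7, -55.9, 4.3, -44.4],
    [0, -57.7, -55.9, 4.3, -44.4],
    [0, -57.7, -55.9, 4.3, -44.4],
    [0, -57.7, -55.9, 4.3, -44.4]
  ]
}}

```text
time: 2.1
tool_pos: [0.5675, -0.1522, 0.1498]
tcp_rot: [0.491, -3.102, -0.001]
wrist_force: [0.2, -0.0, 1.1]
width: 0.001
grip_force: 0.0
```

```bash
python3 - <<'E'
from h import *
info();im,d,c,T=cam('wrist');cv2.imwrite('pics/w1.png',im[:,:,::-1]);np.savez('w1.npz',im=im,d=d,T=T);print(T.round(3),c['mtx'],c['k1'],shift(0,-130,26))
E
```

```text
t 2.1 jig [[   0.7 -127.5  149.8]] toolx in jig deg -179.9 z [-0.001  0.001 -1.   ] F [ 0.2 -0.   1.1] q [-0.3   0.13  1.84  0.    1.17 -2.19]
[[-0.309 -0.914 -0.265  0.5  ]
 [ 0.951 -0.296 -0.087 -0.174]
 [ 0.001 -0.279  0.96   0.33 ]
 [ 0.     0.     0.     1.   ]] [[295.55004316   0.         259.6267936 ]
 [  0.         295.55004316 187.47617648]
 [  0.           0.           1.        ]] -0.0026207111970036143 [ 0.08 -0.25 12.4 ]
```

View pics/w1.png

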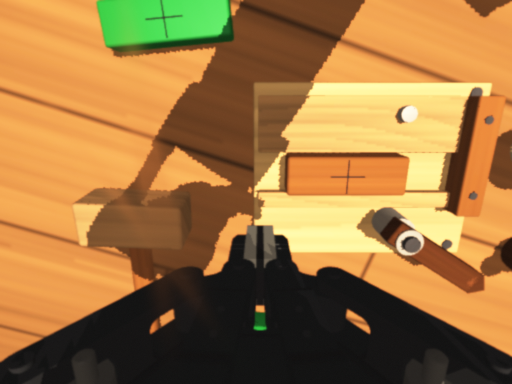

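The wrist view shows the head's back edge at column 287 (rows 154-195), its front at column 406, the pin at (408,114) and the bolt at (410,243). I'll check these against the jig frame.

```bash
python3 - <<'E'
from h import *
T=np.load('w1.npz')['T'];c=bot.calibration('wrist')
print(tojig(onplane([[408,114]],.04,c,T)),tojig(onplane([[410,243]],.081,c,T)),tojig(onplane([[288,154],[286,195],[406,155],[405,195]],.048,c,T)),tojig(onplane([[483,288]],.063,c,T)), tojig(onplane([[475,97],[458,212]],.046,c,T)))
E
```

```text
[[-59.54654121  13.9814424   40.        ]] [[55.3946541  12.28691649 81.        ]] [[ -22.23052343 -100.34178303   48.        ]
 [  19.18907565 -101.17694951   48.        ]
 [ -21.42970111   13.55932458   48.        ]
 [  19.04991769   18.20669812   48.        ]] [[116.39867171 106.56152885  63.        ]] [[-75.13243366  70.7795996   46.        ]
 [ 37.95708057  76.38990431  46.        ]]
```

Emit:
{"method": "step_arm", "body": {
  "motion": [
    [0, 0.1, -0.3, 4, 0],
    [0, 0.1, -0.3, 8, 0],
    [0, 0.1, -0.3, 11, 0],
    [0, 0.1, -0.3, 12.2, 0],
    [0, 0.1, -0.3, 12.2, 0],
    [0, 0.1, 0.2, 12.2, 0],
    [0, 0.1, 0.7, 12.2, 0],
    [0, 0.1, 1.0, 12.2, 0],
    [0, 0.1, 1.3, 12.2, 0],
    [0, 0.1, 1.6, 12.2, 0],
    [0, 0.1, 2.0, 12.2, 0],
    [0, 0.1, 2.4, 12.2, 0],
    [0, 0.1, 2.8, 12.2, 0],
    [0, 0.1, 3.2, 12.2, 0],
    [0, 0.1, 3.6, 12.2, 0],
    [0, 0.1, 4.0, 12.2, 0],
    [0, 0.1, 4.4, 12.2, 0],
    [0, 0.1, 4.8, 12.2, 0],
    [0, 0.1, 5.2, 12.2, 0],
    [0, 0.1, 5.4, 12.2, 0]
  ]
}}

```text
time: 4.15
tool_pos: [0.5504, -0.1023, 0.028]
tcp_rot: [0.489, -3.103, -0.0]
wrist_force: [-0.1, 0.1, -0.2]
width: 0.003
grip_force: 0.0
```

```bash
python3 -c "
from h import *
info()"
```

```text
t 4.15 jig [[ -0.2 -74.8  28. ]] toolx in jig deg -180.0 z [-0.  0. -1.] F [-0.1  0.1 -0.2] q [-0.23  0.21  2.    0.    0.93 -2.11]
```

Emit:
{"method": "step_arm", "body": {
  "motion": [
    [0, 0, 0.3, 0, 0],
    [0, 0, 0.6, 0, 0],
    [0, 0, 0.8, 0, 0],
    [0, 0, 1.0, 0, 0],
    [0, 0, 1.1, 0, 0],
    [0, 0, 1.2, 0, 0],
    [0, 0, 1.2, 0, 0]
  ]
}}

```text
time: 4.85
tool_pos: [0.5469, -0.0912, 0.028]
tcp_rot: [-0.488, 3.103, 0.0]
wrist_force: [-0.7, 0.1, 0.2]
width: 0.001
grip_force: 0.0
```

```bash
python3 - <<'E'
from h import *
info();im,d,c,T=cam('top');z=im[140:280,130:330,::-1];cv2.imwrite('pics/t2.png',cv2.resize(z,(800,560),interpolation=3))
E
```

```text
t 4.85 jig [[ -0.2 -63.2  28. ]] toolx in jig deg 180.0 z [ 0.  0. -1.] F [-0.7  0.1  0.2] q [-0.21  0.2   2.01  0.    0.93 -2.09]
```

View pics/t2.png

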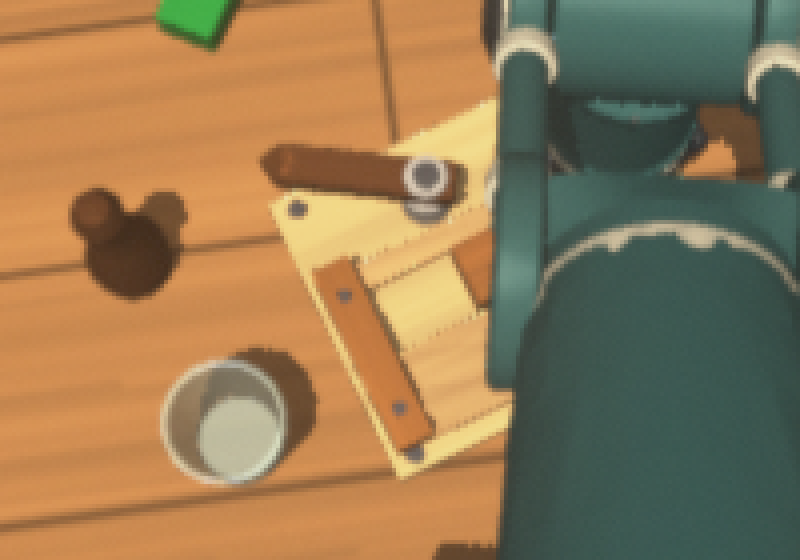

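The head's front edge is still at crop (455,255)-(480,305), so it has not moved. I'll look from the wrist and side cameras.

```bash
python3 - <<'E'
from h import *
im,d,c,T=cam('wrist');im2,_,_,_=cam('side')
b=cv2.resize(im2[130:290,170:360],(456,384),interpolation=3)
cv2.imwrite('pics/w3.png',cv2.resize(np.hstack([im,b]),(800,317))[:,:,::-1])
T1=np.load('w1.npz')['T'];print(tojig(onplane([[260,228],[260,255]],.15,c,T1)))
E
```

```text
[[   9.67160763 -127.45818015  150.        ]
 [  29.59570681 -127.42167287  150.        ]]
```

View pics/w3.png

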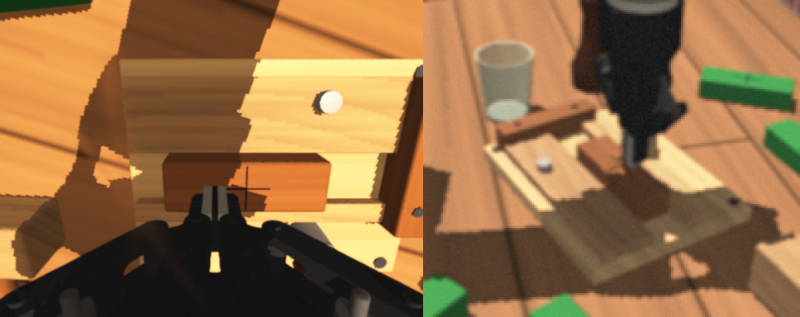

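```bash
python3 - <<'E'
from h import *
info();im,d,c,T=cam('wrist');P=cloud(d,c,T)
print('T',T.round(3))
for n,u,v in(('headtop',330,230),('headtop',230,215),('tip',253,230),('tip',253,240),('tip',250,260),('rail',300,130),('railR',440,292),('floor',428,225),('pin',398,122),('bench',480,25),('stop',490,200)):
    print(n,tojig(P[v,u]).round(0))
t=np.load('top0.npz');P=cloud(t['d'],bot.calibration('top'),t['T'])
for n,u,v in(('headtop',260,202),('rail',270,215),('floor',238,214),('bench',300,150),('arm',215,183),('bolt',237,184)):print(n,tojig(P[v,u]).round(0))
E
```

```text
t 5.0 jig [[ -0.2 -63.4  28. ]] toolx in jig deg 180.0 z [ 0. -0. -1.] F [ 0.2 -0.1  0.7] q [-0.21  0.2   2.01 -0.    0.93 -2.09]
T [[-0.307 -0.914 -0.266  0.479]
 [ 0.952 -0.295 -0.086 -0.113]
 [-0.    -0.279  0.96   0.208]
 [ 0.     0.     0.     1.   ]]
headtop [[  1. -22.  48.]]
headtop [[ -8. -81.  47.]]
tip [[-12. -67.  76.]]
tip [[-12. -67.  88.]]
tip [[-11. -67. 104.]]
rail [[-55. -39.  30.]]
railR [[66. 72. 17.]]
floor [[11. 54. 18.]]
pin [[-61.  14.  39.]]
bench [[-118.   76.    1.]]
stop [[-14.  76.  39.]]
headtop [[ -1. -20.  50.]]
rail [[-36. -30.  30.]]
floor [[ 2. 38. 17.]]
bench [[  87. -180.   -2.]]
arm [[83. 58. 71.]]
bolt [[56. 14. 81.]]
```

```bash
python3 - <<'E'
from h import *
info()
for n in('wrist','side'):
    im,d,c,T=cam(n);J=tojig(cloud(d,c,T).reshape(-1,3))
    m=(np.abs(J[:,0])<25)&(np.abs(J[:,1]+63)<25)&(J[:,2]>52)&(J[:,2]<130);q=J[m]
    print(n,len(q),'zmin',np.percentile(q[:,2],[0,1,3,10]).round(1))
    for a,b in((52,80),(80,95),(95,115)):
        k=q[(q[:,2]>a)&(q[:,2]<b)]
        if len(k):print(a,b,len(k),np.percentile(k,5,0).round(1),np.percentile(k,95,0).round(1))
print({k:v for k,v in bot.read_state().items() if k in('width','grip_force')},bot.calibration('wrist')['T_tool_cam'])
E
```

```text
t 5.05 jig [[ -0.2 -63.4  28. ]] toolx in jig deg 180.0 z [-0. -0. -1.] F [-0.5  0.4  1. ] q [-0.21  0.2   2.01 -0.    0.93 -2.09]
wrist 6770 zmin [68.8 72.7 75.8 85.1]
52 80 394 [-11.9 -75.1  70.2] [ -7.2 -52.   79.5]
80 95 900 [-12.  -75.8  80.9] [ -7.2 -51.4  94.4]
95 115 2481 [-13.9 -81.9  97. ] [  6.3 -45.1 114.6]
side 338 zmin [65.5 67.3 69.5 76.4]
52 80 55 [-11.5 -76.7  67. ] [  5.7 -56.6  79.2]
80 95 92 [-11.9 -77.9  80.5] [  4.6 -55.3  94.6]
95 115 92 [-13.4 -77.9  95.6] [  5.5 -54.1 114.3]
{'grip_force': 0.0, 'width': 0.0007065114119804121} [[ 4.52630256e-05  9.60218363e-01  2.79250233e-01  7.14101387e-02]
 [ 9.99999999e-01 -4.00854631e-05 -2.42514671e-05 -1.78917272e-04]
 [-1.20928292e-05  2.79250234e-01 -9.60218364e-01 -1.80435007e-01]
 [ 0.00000000e+00  0.00000000e+00  0.00000000e+00  1.00000000e+00]]
```

Both cameras put the real fingertips at z≈68 mm while the reported TCP is at z=28 mm. So the reported tool point lies about 40 mm beyond the actual tips, and the finger passed above the head. I'll back off, descend by the measured offset and push again.

Emit:
{"method": "step_arm", "body": {
  "motion": [
    [0, 0, -4, -0.5, 0],
    [0, 0, -6.9, -0.5, 0],
    [0, 0, -6.9, 0, 0],
    [0, 0, -6.9, 0, 0],
    [0, 0, -6.9, 2, 0],
    [0, 0, -6.9, 3, 0],
    [0, 0, -6.9, 3.9, 0],
    [0, 0, -6.9, 3.9, 0],
    [0, 0, -6.9, 3.9, 0]
  ]
}}

```text
time: 6.05
tool_pos: [0.5679, -0.1565, -0.0111]
tcp_rot: [0.489, -3.103, -0.0]
wrist_force: [0.1, 0.2, -0.9]
width: 0.002
grip_force: 0.0
```

```bash
python3 - <<'E'
from h import *
s=info();j=tojig(s['tool_pos'])[0]
im,d,c,T=cam('side');J=tojig(cloud(d,c,T).reshape(-1,3))
m=(np.abs(J[:,0]-j[0])<22)&(np.abs(J[:,1]-j[1])<20)&(J[:,2]>21)&(J[:,2]<60);q=J[m]
print(len(q),np.percentile(q,2,0),np.percentile(q,98,0),np.percentile(q[:,2],[0,1,3,10]).round(1))
E
```

```text
t 6.05 jig [[  -0.3 -131.8  -11.1]] toolx in jig deg -180.0 z [-0.001  0.    -1.   ] F [ 0.1  0.2 -0.9] q [-0.31  0.31  1.96  0.    0.87 -2.19]
169 [ -12.57573073 -146.43211829   27.96910549] [   5.71694167 -121.63754985   59.29343924] [26.4 27.2 28.8 33.8]
```

Emit:
{"method": "step_arm", "body": {
  "motion": [
    [0, 0, 0.5, 0, 0],
    [0, 0, 1.0, 0, 0],
    [0, 0, 1.3, 0, 0],
    [0, 0, 1.6, 0, 0],
    [0, 0, 1.9, 0, 0],
    [0, 0, 2.3, 0, 0],
    [0, 0, 2.7, 0, 0],
    [0, 0, 3.1, 0, 0],
    [0, 0, 3.5, 0, 0],
    [0, 0, 3.9, 0, 0],
    [0, 0, 4.3, 0, 0],
    [0, 0, 4.7, 0, 0],
    [0, 0, 5.1, 0, 0],
    [0, 0, 5.5, 0, 0],
    [0, 0, 5.9, 0, 0],
    [0, 0, 6.2, 0, 0],
    [0, 0, 6.4, 0, 0],
    [0, 0, 6.6, 0, 0],
    [0, 0, 6.7, 0, 0]
  ]
}}

```text
time: 8.0
tool_pos: [0.5474, -0.093, -0.0111]
tcp_rot: [0.488, -3.103, -0.0]
wrist_force: [-0.2, -1.0, 0.4]
width: 0.003
grip_force: 0.6
```

```bash
python3 - <<'E'
from h import *
info();im,d,c,T=cam('top');z=im[140:280,130:330,::-1]
im2,d,c,T=cam('wrist')
cv2.imwrite('pics/t4.png',np.hstack([cv2.resize(z,(400,280),interpolation=3),cv2.resize(im2[:,:,::-1],(373,280))]))
E
```

```text
t 8.0 jig [[ -0.3 -65.1 -11.1]] toolx in jig deg -180.0 z [-0.  0. -1.] F [-0.2 -1.   0.4] q [-0.21  0.25  2.03  0.    0.86 -2.1 ]
```

View pics/t4.png

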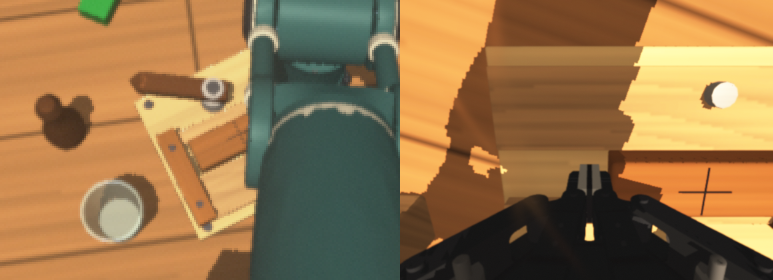

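The head now follows the finger: its front edge in the top view (left half) is at about (190,160), a few mm short of the stop at (180,135)-(215,220). I'll creep forward until contact.

Emit:
{"method": "step_arm", "body": {
  "motion": [
    [0, 0, 0.2, 0, 0],
    [0, 0, 0.3, 0, 0],
    [0, 0, 0.4, 0, 0],
    [0, 0, 0.4, 0, 0]
  ]
}}

```text
time: 8.5
tool_pos: [0.546, -0.0892, -0.0111]
tcp_rot: [0.488, -3.103, -0.0]
wrist_force: [-0.2, -0.4, -0.7]
width: -0.001
grip_force: 0.1
```

Emit:
{"method": "step_arm", "body": {
  "motion": [
    [0, 0, 0.1, 0, 0],
    [0, 0, 0.2, 0, 0],
    [0, 0, 0.2, 0, 0]
  ]
}}

```text
time: 8.8
tool_pos: [0.5454, -0.0873, -0.0111]
tcp_rot: [0.488, -3.103, -0.0]
wrist_force: [0.0, -1.0, -0.3]
width: -0.002
grip_force: 0.0
```

Emit:
{"method": "step_arm", "body": {
  "motion": [
    [0, 0, 0.1, 0, 0],
    [0, 0, 0.1, 0, 0]
  ]
}}

```text
time: 9.0
tool_pos: [0.5452, -0.0864, -0.0111]
tcp_rot: [0.488, -3.103, -0.0]
wrist_force: [-0.3, -0.0, 0.1]
width: -0.003
grip_force: 0.0
```

Now at y≈-58. I'll keep creeping.

Emit:
{"method": "step_arm", "body": {
  "motion": [
    [0, 0, 0.1, 0, 0],
    [0, 0, 0.1, 0, 0]
  ]
}}

```text
time: 9.2
tool_pos: [0.5455, -0.0862, -0.0108]
tcp_rot: [-0.489, 3.103, -0.002]
wrist_force: [1.7, -4.1, 0.5]
width: 0.003
grip_force: 1.9
```

Emit:
{"method": "step_arm", "body": {
  "motion": [
    [0, 0, 0.1, 0, 0],
    [0, 0, 0.1, 0, 0]
  ]
}}

```text
time: 9.4
tool_pos: [0.5458, -0.0861, -0.0105]
tcp_rot: [-0.489, 3.102, -0.004]
wrist_force: [0.7, -7.3, -0.3]
width: 0.002
grip_force: 3.4
```

Emit:
{"method": "step_arm", "body": {
  "motion": [
    [0, 0, 0.1, 0, 0],
    [0, 0, 0.1, 0, 0]
  ]
}}

```text
time: 9.6
tool_pos: [0.546, -0.0861, -0.0102]
tcp_rot: [-0.489, 3.101, -0.006]
wrist_force: [2.0, -9.7, -1.2]
width: -0.0
grip_force: 4.9
```

Firm contact: the force rises to 10 N with no further travel, so the head is home. I'll retract, raise and move beside the arm.

Emit:
{"method": "step_arm", "body": {
  "motion": [
    [0, 0, -0.5, 0, 0],
    [0, 0, -2.0, 0, 0],
    [0, 0, -2.5, 0, 0],
    [0, 0, -2.5, -4, 0],
    [0, 0, -2.5, -9, 0],
    [0, 0, -2.5, -10, 0],
    [0, -5, -2.5, -10, 0],
    [0, -10, -2.5, -10, 0],
    [0, -14, -2.5, -10, 0],
    [0, -14, -2.5, -10, 0],
    [0, -14, 2.5, -10, 0],
    [0, -14, 7.0, -10, 0],
    [0, -14, 7.0, -10, 0],
    [0, -14, 7.0, -10, 0],
    [0, -14, 7.0, -10, 0]
  ]
}}

```text
time: 11.1
tool_pos: [0.6559, 0.0249, 0.0889]
tcp_rot: [0.488, -3.103, 0.001]
wrist_force: [0.1, -0.3, 0.9]
width: 0.004
grip_force: 0.0
```

```bash
python3 - <<'E'
from h import *
info();im,d,c,T=cam('wrist');P=tojig(cloud(d,c,T).reshape(-1,3)).reshape(*d.shape,3);np.save('P.npy',P)
x,y,z=P[...,0],P[...,1],P[...,2]
m=(z>42)&(z<54)&(abs(x)<14)&(y<70)
if m.any():print('head y',np.percentile(y[m],[1,99]))
r=np.hypot(x-58,y-15);m=(z>62)&(z<76)&(r>30)&(r<105)&(y>15)&(x>58)&(y<120)
q=P[m];print(m.sum(),q.min(0),q.max(0));v=q.mean(0)-[58,15,0];print('arm',np.arctan2(v[1],v[0])+np.pi)
cv2.imwrite('pics/w5.png',im[:,:,::-1])
E
```

```text
t 11.1 jig [[139.3  13.8  88.9]] toolx in jig deg 180.0 z [-0. -0. -1.] F [ 0.1 -0.3  0.9] q [ 0.    0.31  1.75 -0.    1.09 -1.88]
head y [-43.06430737  68.739812  ]
3561 [63.251039   31.88561525 68.89654109] [115.74768963  99.74704827  75.00390029]
arm 4.146315549470364
```

View pics/w5.png

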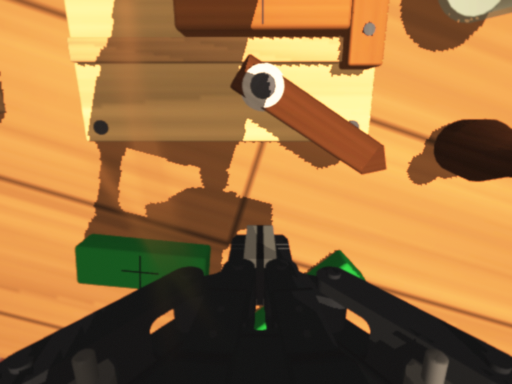

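The head's front end sits flush on the stop bar (at about column 350), and the arm runs from the bolt (262,85) to its tip (385,165). Now I'll compute the arc waypoints.

```bash
python3 - <<'E'
from h import *
j=tojig(bot.read_state()['tool_pos'])[0]
def pt(deg,extra=0):
    p=np.radians(deg);u=np.array([np.cos(p),np.sin(p)]);n=np.array([u[1],-u[0]])
    c=12+11*abs(n[0])+12.5*abs(n[1])+extra
    return np.array([58,15])+65*u+c*n
for nm,a,b,k in(('1',57.6,57.6,1),('2',60,112,14),('3',116,172,15)):
    print(nm,[[0,round((j[0]-x)/10,1),round((y-j[1])/10,1),6.9,0] for x,y in (pt(t,12 if nm=='1' else 0) for t in np.linspace(a,b,k))])
E
```

```text
1 [[0, np.float64(1.3), np.float64(3.5), 6.9, 0]]
2 [[0, np.float64(2.5), np.float64(4.4), 6.9, 0], [0, np.float64(2.8), np.float64(4.8), 6.9, 0], [0, np.float64(3.2), np.float64(5.2), 6.9, 0], [0, np.float64(3.6), np.float64(5.5), 6.9, 0], [0, np.float64(4.1), np.float64(5.8), 6.9, 0], [0, np.float64(4.6), np.float64(6.1), 6.9, 0], [0, np.float64(5.1), np.float64(6.4), 6.9, 0], [0, np.float64(5.6), np.float64(6.6), 6.9, 0], [0, np.float64(6.0), np.float64(6.7), 6.9, 0], [0, np.float64(6.4), np.float64(6.9), 6.9, 0], [0, np.float64(6.8), np.float64(7.0), 6.9, 0], [0, np.float64(7.2), np.float64(7.1), 6.9, 0], [0, np.float64(7.6), np.float64(7.1), 6.9, 0], [0, np.float64(8.1), np.float64(7.2), 6.9, 0]]
3 [[0, np.float64(8.5), np.float64(7.2), 6.9, 0], [0, np.float64(9.0), np.float64(7.2), 6.9, 0], [0, np.float64(9.4), np.float64(7.1), 6.9, 0], [0, np.float64(9.9), np.float64(7.0), 6.9, 0], [0, np.float64(10.4), np.float64(6.9), 6.9, 0], [0, np.float64(10.8), np.float64(6.7), 6.9, 0], [0, np.float64(11.3), np.float64(6.5), 6.9, 0], [0, np.float64(11.7), np.float64(6.3), 6.9, 0], [0, np.float64(12.1), np.float64(6.0), 6.9, 0], [0, np.float64(12.6), np.float64(5.7), 6.9, 0], [0, np.float64(12.9), np.float64(5.3), 6.9, 0], [0, np.float64(13.3), np.float64(5.0), 6.9, 0], [0, np.float64(13.6), np.float64(4.5), 6.9, 0], [0, np.float64(14.0), np.float64(4.1), 6.9, 0], [0, np.float64(14.2), np.float64(3.6), 6.9, 0]]
```

First go down beside the arm and start the arc.

Emit:
{"method": "step_arm", "body": {
  "motion": [
    [0, 1.3, 3.5, 0, 0],
    [0, 1.3, 3.5, 4, 0],
    [0, 1.3, 3.5, 6.9, 0],
    [0, 1.3, 3.5, 6.9, 0],
    [0, 1.3, 3.5, 6.9, 0],
    [0, 1.9, 3.9, 6.9, 0],
    [0, 2.5, 4.4, 6.9, 0],
    [0, 2.8, 4.8, 6.9, 0],
    [0, 3.2, 5.2, 6.9, 0],
    [0, 3.6, 5.5, 6.9, 0],
    [0, 4.1, 5.8, 6.9, 0],
    [0, 4.6, 6.1, 6.9, 0],
    [0, 4.6, 6.1, 6.9, 0]
  ]
}}

```text
time: 12.45
tool_pos: [0.5924, 0.0703, 0.0198]
tcp_rot: [0.488, -3.102, -0.001]
wrist_force: [0.1, 0.7, 0.1]
width: 0.003
grip_force: 0.0
```

```bash
cat >> h.py <<'E'
def armang():
    im,d,c,T=cam('top');P=tojig(cloud(d,c,T).reshape(-1,3));hs=cv2.cvtColor(im,cv2.COLOR_RGB2HSV).reshape(-1,3)
    r=np.hypot(P[:,0]-58,P[:,1]-15);m=(P[:,2]>62)&(P[:,2]<79)&(r>35)&(r<105)&(hs[:,2]>40)&(hs[:,0]<15)&(hs[:,1]>90)
    v=P[m].mean(0)-[58,15,0];print('arm',m.sum(),v.round(),(np.degrees(np.arctan2(v[1],v[0]))%360).round(1))
E
python3 - <<'E'
from h import *
info();armang()
E
```

```text
t 12.45 jig [[92.7 76.5 19.8]] toolx in jig deg -180.0 z [-0.001  0.    -1.   ] F [0.1 0.7 0.1] q [ 0.08  0.28  1.93  0.    0.94 -1.81]
arm 0 [nan nan nan] nanh.py:37: RuntimeWarning: Mean of empty slice.
  v=P[m].mean(0)-[58,15,0];print('arm',m.sum(),v.round(),(np.degrees(np.arctan2(v[1],v[0]))%360).round(1))
  ret = um.true_divide(
```

```bash
sed -i "s/^def armang():/def armang(n='wrist'):/; s/cam('top');P=tojig/cam(n);P=tojig/" h.py
python3 - <<'E'
from h import *
for n in('wrist','side'):
    im,d,c,T=cam(n);P=tojig(cloud(d,c,T).reshape(-1,3));r=np.hypot(P[:,0]-58,P[:,1]-15)
    m=(P[:,2]>56)&(P[:,2]<77)&(r>25)&(r<105);q=P[m];a=np.degrees(np.arctan2(q[:,1]-15,q[:,0]-58))
    print(n,m.sum(),np.histogram(a,np.arange(-180,181,15))[0], np.histogram(r[m],np.arange(25,106,10))[0])
    armang(n)
E
```

```text
wrist 9056 [   0    0    0    0    0    0    0    0    0    0    0    0    0    0
    0   48 2089 5092 1744   83    0    0    0    0] [1302 1263 1236 1510 1357 1303  949  136]
arm 6956 [ 9. 63. 72.] 82.1
side 276 [  0   0   0   0   0   0   0   0   0   0   0   0   0   0   0  27  58 119
  67   5   0   0   0   0] [37 37 35 69 40 31 23  4]
arm 170 [ 9. 64. 72.] 81.8
```

The arm turns with the finger (82°). I'll continue the arc.

Emit:
{"method": "step_arm", "body": {
  "motion": [
    [0, 0.5, 0.3, 0, 0],
    [0, 1.0, 0.5, 0, 0],
    [0, 1.4, 0.6, 0, 0],
    [0, 1.8, 0.8, 0, 0],
    [0, 2.2, 0.9, 0, 0],
    [0, 2.6, 1.0, 0, 0],
    [0, 3.0, 1.0, 0, 0],
    [0, 3.5, 1.1, 0, 0],
    [0, 3.9, 1.1, 0, 0],
    [0, 4.4, 1.1, 0, 0],
    [0, 4.8, 1.0, 0, 0],
    [0, 5.3, 0.9, 0, 0],
    [0, 5.8, 0.8, 0, 0],
    [0, 6.2, 0.6, 0, 0],
    [0, 6.7, 0.4, 0, 0],
    [0, 7.1, 0.2, 0, 0],
    [0, 7.5, -0.1, 0, 0],
    [0, 8.0, -0.4, 0, 0]
  ]
}}

```text
time: 14.5
tool_pos: [0.5184, 0.0412, 0.0199]
tcp_rot: [0.488, -3.103, -0.0]
wrist_force: [3.0, 1.8, 0.2]
width: 0.001
grip_force: 0.9
```

```bash
python3 - <<'E'
from h import *
info();armang();armang('side')
E
```

```text
t 14.5 jig [[13.4 71.6 19.9]] toolx in jig deg 180.0 z [-0.  0. -1.] F [3.  1.8 0.2] q [ 0.03  0.15  2.09  0.    0.9  -1.85]
arm 5408 [-61.  34.  72.] 151.0
arm 259 [-59.  28.  70.] 154.9
```

Emit:
{"method": "step_arm", "body": {
  "motion": [
    [0, 0.3, -0.4, 0, 0],
    [0, 0.7, -0.7, 0, 0],
    [0, 1.0, -1.2, 0, 0],
    [0, 1.4, -1.6, 0, 0],
    [0, 1.6, -2.1, 0, 0],
    [0, 1.6, -2.3, 0, 0],
    [0, 1.6, -2.3, 0, 0]
  ]
}}

```text
time: 15.3
tool_pos: [0.5099, 0.0141, 0.0197]
tcp_rot: [0.487, -3.102, 0.0]
wrist_force: [-0.5, 0.8, 0.6]
width: -0.0
grip_force: 0.1
```

```bash
python3 - <<'E'
from h import *
info();armang()
im,d,c,T=cam('wrist');P=tojig(cloud(d,c,T).reshape(-1,3));hs=cv2.cvtColor(im,cv2.COLOR_RGB2HSV).reshape(-1,3)
m=(P[:,2]>66)&(P[:,2]<79)&(hs[:,0]<15)&(hs[:,1]>90)&(P[:,0]>-45)&(P[:,0]<95)&(abs(P[:,1]-15)<50);q=P[m]
r=cv2.minAreaRect(q[:,:2].astype(np.float32));print(r,q[q[:,0].argmin()])
for x in(-30,-15,0,15,30,75):
    k=q[abs(q[:,0]-x)<3,1]
    if len(k):print(x,np.percentile(k,[2,98]).round(1))
E
```

```text
t 15.3 jig [[-3.  48.4 19.7]] toolx in jig deg 180.0 z [-0.001 -0.    -1.   ] F [-0.5  0.8  0.6] q [-0.02  0.13  2.11 -0.    0.9  -1.9 ]
arm 3987 [-75.   8.  72.] 173.6
((-9.721774101257324, 28.051136016845703), (50.540802001953125, 44.8271369934082), 49.11030960083008) [-41.21128284  25.86588697  68.17569761]
-30 [13.5 35.6]
-15 [11.9 35.1]
0 [ 9.9 31.9]
```

Emit:
{"method": "step_arm", "body": {
  "motion": [
    [0, 0, -0.3, 0, 0],
    [0, 0, -0.6, 0, 0],
    [0, 0, -0.6, 0, 0]
  ]
}}

```text
time: 15.7
tool_pos: [0.5119, 0.0088, 0.0196]
tcp_rot: [0.488, -3.102, -0.0]
wrist_force: [-0.5, 1.1, -0.6]
width: -0.0
grip_force: 0.6
```

```bash
cat > m.py <<'E'
from h import *
info();im,d,c,T=cam('wrist');P=tojig(cloud(d,c,T).reshape(-1,3));hs=cv2.cvtColor(im,cv2.COLOR_RGB2HSV).reshape(-1,3)
m=(P[:,2]>66)&(P[:,2]<79)&(hs[:,0]<15)&(hs[:,1]>90)&(P[:,0]>-45)&(P[:,0]<95)&(abs(P[:,1]-15)<50);q=P[m]
for x in(-38,-30,-15,0,15,30):
    k=q[abs(q[:,0]-x)<3,1]
    if len(k)>20:print(x,np.percentile(k,[2,98]).round(1),len(k))
pz=(P[:,2]>36)&(P[:,2]<44)&(np.hypot(P[:,0]+60,P[:,1]-15)<14);print('pin',P[pz].mean(0).round(1),pz.sum())
bz=(P[:,2]>77.5)&(P[:,2]<86)&(np.hypot(P[:,0]-58,P[:,1]-15)<20);print('bolt',P[bz].mean(0).round(1),bz.sum())
cv2.imwrite('pics/w6.png',im[:,:,::-1])
E
python3 m.py
```

```text
t 15.7 jig [[-2.7 42.7 19.6]] toolx in jig deg 180.0 z [-0.001 -0.    -1.   ] F [-0.5  1.1 -0.6] q [-0.03  0.14  2.11 -0.    0.9  -1.91]
-38 [11.6 23.5] 292
-30 [ 6.4 28.9] 640
-15 [ 5.9 29.1] 608
0 [ 5.5 26.1] 477
pin [-59.9  15.8  39.5] 678
bolt [nan nan nan] 0m.py:8: RuntimeWarning: Mean of empty slice.
  bz=(P[:,2]>77.5)&(P[:,2]<86)&(np.hypot(P[:,0]-58,P[:,1]-15)<20);print('bolt',P[bz].mean(0).round(1),bz.sum())
  ret = um.true_divide(
```

Emit:
{"method": "step_arm", "body": {
  "motion": [
    [0, 0, -0.1, 0, 0],
    [0, 0, -0.1, 0, 0],
    [0, 0, 0.8, 0, 0],
    [0, 0, 1.2, 0, 0],
    [0, 0, 1.2, -4, 0],
    [0, 0, 1.2, -9, 0],
    [0, 0, -3.8, -12, 0],
    [0, 0, -7, -14, 0],
    [0, 0, -7, -14, 0],
    [0, 0, -7, -14, 0]
  ]
}}

```text
time: 16.75
tool_pos: [0.5349, -0.0582, 0.1611]
tcp_rot: [-0.485, 3.101, -0.001]
wrist_force: [-0.5, 0.5, -0.4]
width: -0.0
grip_force: 0.0
```

```bash
python3 m.py
```

```text
t 16.75 jig [[ -1.4 -28.1 161.1]] toolx in jig deg 179.9 z [ 0.002 -0.    -1.   ] F [-0.5  0.5 -0.4] q [-0.15  0.03  1.93  0.    1.18 -2.04]
-38 [10.2 21.1] 65
-30 [ 4.8 26.5] 172
-15 [ 4. 27.] 178
0 [ 4.2 26.7] 154
15 [ 3.8 26.7] 149
30 [ 3.6 26.5] 149
pin [-59.9  15.3  39.4] 203
bolt [57.5 15.2 80.1] 198
```

View pics/w6.png

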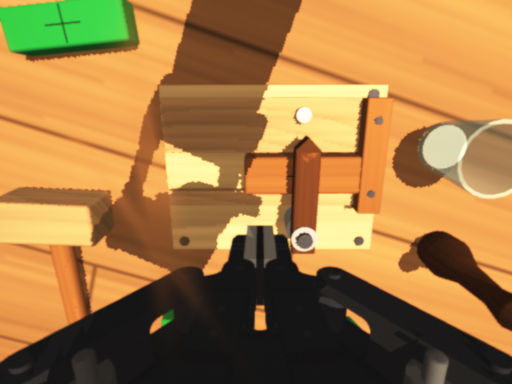

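The arm (tip at (306,138)) lies across the head and points at the pin (304,115). Its centre line is within about 0.5 mm of the pin-bolt line. The head is flush with the stop at column 362, and the gripper is clear. Handing in.

```bash
python3 -c "
from h import *
print(bot.finish_job())"
```

```text
the job is handed in; nothing more can be done
None
```

The job is handed in: the head sits home against the stop and the hold-down arm points at the pin to within about 0.5 mm; the reported TCP was about 40 mm beyond the real fingertips, so the first push passed over the head without touching it, and I corrected for that.

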